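Unpack hammer heads from a carton and pair them in the trays

TASK

Swing both flaps of the carton open and fold them well back past upright, so that they stay leaning outwards. Then take out the two hammer heads and set each down flat, not dropped, in the wooden tray that holds the head of its own colour, alongside and parallel to that match. Leave the flaps folded back, the matching heads where they lie, and the other things on the bench undisturbed.

Things in the scene. Friction and masses are not known exactly. Their poses are not given: they have to be found in the camera images.
- carton: cardboard carton fixed to the bench, outer 160 (x) by 200 (y), 85 high, walls 4; a pad makes its inner floor 44 above the origin. Flaps hinge on the +y and -y rims, leaving an open slot 75 or more wide between their free edges along the middle. The heads lie on the pad under the flaps near y = +42 and -42, lengths along x; colours swap sides. Origin: centre of underside, z up. (mm)
- flap_left (a joint): hinge of the flap on the carton's +y rim: 0 = flat over the carton, 1.57 = upright, 2.6 = fully out. Starts sprung up 0.4 to 1.0. The stiff crease stays where left; about 1 N at the free edge swings it, moved up and out along its arc (a level push jams). Hinge line along the carton's x at its y = +100 mm, z = 85 mm; flap 68 mm from hinge to free edge, 156 mm wide, 4 mm thick.
- flap_right (a joint): hinge of the flap on the carton's -y rim: 0 = flat over the carton, 1.57 = upright, 2.6 = fully out. Starts sprung up 0.4 to 1.0. The stiff crease stays where left; about 1 N at the free edge swings it, moved up and out along its arc (a level push jams). Hinge line along the carton's x at its y = -100 mm, z = 85 mm; flap 68 mm from hinge to free edge, 156 mm wide, 4 mm thick.
- flap_left_edge (a point): middle of the free edge of the +y flap
- flap_right_edge (a point): middle of the free edge of the -y flap
- red_head: steel hammer head, no handle, 96 mm long (x), 30 wide (y), 30 high, about 0.5 kg, lying flat; its middle 40 mm is a square-sided block painted red, with a round bright face at both ends. Origin: centre of underside. Starts in the carton; goes to the red tray.
- blue_head: steel hammer head, no handle, 96 mm long (x), 30 wide (y), 30 high, about 0.5 kg, lying flat; its middle 40 mm is a square-sided block painted blue, with a round bright face at the +x end and a wedge-shaped peen at the -x end. Origin: centre of underside. Starts in the carton; goes to the blue tray.
- red_match: steel hammer head, no handle, 96 mm long (x), 30 wide (y), 30 high, about 0.5 kg, lying flat; its middle 40 mm is a square-sided block painted red, with a round bright face at both ends. Origin: centre of underside. Already lies in one tray; stays there.
- blue_match: steel hammer head, no handle, 96 mm long (x), 30 wide (y), 30 high, about 0.5 kg, lying flat; its middle 40 mm is a square-sided block painted blue, with a round bright face at the +x end and a wedge-shaped peen at the -x end. Origin: centre of underside. Already lies in the other tray; stays there.
- red_tray: shallow open wooden tray fixed to the bench, 140 mm (x) by 162 mm (y), 18 mm high, walls 6 mm, inner floor 6 mm above its origin; holds the red match in its -y half (centre about 42 mm from the tray's centre), its +y half is empty. Origin: centre of its underside, z up.
- blue_tray: shallow open wooden tray fixed to the bench, 140 mm (x) by 162 mm (y), 18 mm high, walls 6 mm, inner floor 6 mm above its origin; holds the blue match in its -y half (centre about 42 mm from the tray's centre), its +y half is empty. Origin: centre of its underside, z up.
- hammer: hand hammer 240 mm long lying on the bench beyond the carton; bystander. Origin near its middle.
- tin: closed green-labelled can, 72 mm diameter, 100 mm high; bystander. Origin: centre of its underside.
- offcut: wooden offcut block 110 x 70 x 60 mm; bystander. Origin: centre of its underside.
There are look-alikes about, which are no part of the job. Leave any green or turquoise look-alike of the red_tray alone.

How it is judged (in metres and radians):
On the way, in this order (a step that is already met when the one before it is completed fails the run):
1. both flaps folded back past upright (more than 1.9 rad each) while both hammer heads are still in the carton (value of joint each of flap_left, flap_right above 1.9 rad and z of each of red_head, blue_head in the frame of carton below 0.07 m and horizontal distance between each of red_head, blue_head and carton below 0.11 m), for 0.2 s.
2. one of the hammer heads, either one, lies flat and released in the tray with its match (((x of red_head in the frame of red_tray between -0.035 and 0.035 m and y of red_head in the frame of red_tray between -0.075 and 0.075 m and z of red_head in the frame of red_tray between 0 and 0.011 m and angle between red_head's own z axis and vertical below 0.15 rad and angle between the x axis of red_head and the x axis of red_match, either way round below 0.4 rad and linear speed of red_head below 0.02 m/s and contact force between red_head and the fingers below 0.1 N) or (x of blue_head in the frame of blue_tray between -0.035 and 0.035 m and y of blue_head in the frame of blue_tray between -0.075 and 0.075 m and z of blue_head in the frame of blue_tray between 0 and 0.011 m and angle between blue_head's own z axis and vertical below 0.15 rad and angle between the x axis of blue_head and the x axis of blue_match, either way round below 0.4 rad and linear speed of blue_head below 0.02 m/s and contact force between blue_head and the fingers below 0.1 N))), for 0.2 s.
At the end, for the whole second after the job is handed in: Both flaps past 1.9 rad. Each head in its match's tray: flat (tilt under 0.15 rad, underside within 5 mm of the tray floor), within 35 mm (x) and 75 mm (y) of the tray centre, within 0.4 rad of parallel to its match, at rest, released. Matches within 30 mm of their starts (value of joint each of flap_left, flap_right above 1.9 rad and x of red_head in the frame of red_tray between -0.035 and 0.035 m and y of red_head in the frame of red_tray between -0.075 and 0.075 m and z of red_head in the frame of red_tray between 0 and 0.011 m and angle between each of red_head, blue_head's own z axis and vertical below 0.15 rad and angle between the x axis of red_head and the x axis of red_match, either way round below 0.4 rad and linear speed of each of red_head, blue_head below 0.02 m/s and contact force between each of red_head, blue_head and the fingers below 0.1 N and x of blue_head in the frame of blue_tray between -0.035 and 0.035 m and y of blue_head in the frame of blue_tray between -0.075 and 0.075 m and z of blue_head in the frame of blue_tray between 0 and 0.011 m and angle between the x axis of blue_head and the x axis of blue_match, either way round below 0.4 rad and distance of each of red_match, blue_match from where it was at the start of the episode below 0.03 m); the robot touches nothing.
It fails at once if a hammer head is dropped or thrown (faster than 0.5 m/s with no finger on it) ((linear speed of red_head above 0.5 m/s and contact force between red_head and the fingers below 0.05 N) or (linear speed of blue_head above 0.5 m/s and contact force between blue_head and the fingers below 0.05 N)).
It fails at once if a bystander (hammer, tin or offcut) is moved more than 30 mm (distance of any of hammer, tin, offcut from where it was at the start of the episode above 0.03 m).
It fails at once if a matching head already in a tray is moved more than 40 mm (distance of any of red_match, blue_match from where it was at the start of the episode above 0.04 m).
It also fails if it takes over 67 s, if anything falls off the work surface, if the arm or the gripper's body presses on something with over 40 N, if the wrist force passes 120 N, or if a joint passes its speed limit or range.

ROBOT

A 7-joint arm with a two-finger parallel gripper is mounted at the origin on the work surface. World frame = base frame: x ahead of the robot, y to its left, z up, the work surface at z = 0. Lengths are in mm, angles in rad, forces in N, time in s.
With the tool pointing down it reaches from about 425 to 925 mm from the base axis. Payload 6.8 kg.
Tool frame: the origin (TCP) lies at the very end of the fingers, on their centre line; the grasp point (between the pads) lies arm.grip_point_offset behind it (arm.grip_point_offset is the distance from the TCP to the grasp point, in mm); z points along the fingers, y is the line along which they close (so a half turn about z gives the same grasp; the last joint's range is limited). The gripper opens to 85 mm and grips with 20 to 120 N. Pads are 22 mm wide; open, the fingers measure 114 mm over their backs; the gripper's body (76 mm by 85 mm) begins 54 mm behind the grasp point. The pads swing forward as they close: fully open they stand 13 mm farther back than shut.
Start: joints at [1.202, 0.477, 0.022, 1.555, -0.011, 1.109, -0.083], TCP at [174.06, -652.189, 231.308] pointing down, gripper open.
Joint ranges: [-2.96, 2.96], [-0.34, 2.1], [-1.41, 1.46], [0.24, 2.44], [-1.37, 4.51], [0.17, 1.92], [-2.96, 2.96]. Speed limits (rad/s): [2.39, 2.39, 3.14, 3.14, 3.14, 3.14, 3.14].

INTERFACE

Orientations are given as a 3x3 rotation matrix whose columns are the frame's x, y, z axes.
In Python, from cell import telemetry, vision, order, arm gives the robot as it stands.
- The arm moves only by the shell command python3 -m inch 'ROWS' [FORCE]. ROWS is JSON, a list of rows, each an object with "linear": the shift along the tool's x, y, z in cm, a list of three; "angular": the turn, a rotation vector about the tool's x, y, z in rad, a list of three; "gripper": the closure, from -1 (fully open) to 1 (shut). A call has 1 to 12 rows; each row shifts and turns the commanded pose from where the row before left it, along the tool's axes as they then stand; what a row does not reach is not made up. A row lasts 1/8 s, in which the tool goes at most 62.5 mm and 10.7 degrees, less where a joint would pass 70% of its speed; a pose out of reach is approached as far as the arm can. A call with a gripper value outside its range is refused whole. The fingers move at their own pace and stop on an object; FORCE is the grip in N (left out, the last holds). Time passes only in rows, so rows that do not move let the fingers close. It gives the time, the measured TCP pose, the force, the opening and the grip force at its end, in the units of the state.
- telemetry.observe(): the state, without advancing time (a new reading comes with each control period).
- vision.read_camera(name): name is "side" or "top" or "wrist"; returns a dict with "img" (384x512x3 uint8, blue, green, red), "fovy" (degrees; the focal length in pixels is half the picture's height over the tangent of half this angle, whatever the lens; pixels are square), "cx", "cy" (the principal point, pixels), "R" (3x3) and "t" (3): a world point X has camera coordinates R X + t; the wrist camera has in their place "tool_from_camera" (4x4, takes a point from camera to tool coordinates, whose origin is the TCP and whose axes are the flange's). Camera axes: x right, y down, z forward; pixel columns grow to the right and rows downward; lengths in mm; the calibration is good to about 2 mm. A picture is of the moment at which its call begins: read the wrist's pose just before it. There is no depth.
- order.finish_job(): hands the job in; it is judged then, once.
The state is a dict: "time_s": time; "qpos": joint angles; "joint_velocities": joint speeds; "joint_efforts": joint torques, N m; "position": TCP position; "eef_rot": TCP orientation; "wrist_force": force on the tool from outside, world axes, zero at the start; "wrist_torque": the same for the moment, N m; "gripper_width": finger opening in mm; "gripper_force": force on a finger pad.
Only numpy, scipy, OpenCV 4.12 (cv2) and the standard library are available. Lean on these libraries where they do the work, as an engineer would, in place of code of your own. Each camera call takes 0.05 s, during which the arm holds its last target. There are 200 camera calls.

## Working session

There is one attempt and no reset: what is moved stays moved. The work goes in short steps, Python scripts to look and compute and a shell command to move; the robot and the scene stay as the last step left them, time stands still between calls to the robot, and variables do not carry over. Pictures are saved under pics/ and viewed, at most 13 in all, crops included, and the job is handed in when it is done.

```bash
mkdir -p pics; ls; python3 - <<'E'
from cell import telemetry, vision, arm
import cv2,numpy as np
s=telemetry.observe();print(s['time_s'],s['position'],np.round(s['eef_rot'],3),s['gripper_width'],arm.grip_point_offset)
for n in('top','side'):
    c=vision.read_camera(n);cv2.imwrite(f'pics/{n}0.png',c['img']);print(n,c['fovy'],c['cx'],c['cy'],c['R'],c['t'])
c=vision.read_camera('wrist');print(c['tool_from_camera'],c['fovy'])
E
```

```text
pics
0.0 [ 173.84454788 -651.62683682  230.32424445] [[ 0.966  0.258 -0.001]
 [ 0.258 -0.966  0.002]
 [-0.    -0.002 -1.   ]] 85.22865829204943 18.700000000000003
top 47.489440106762835 252.9365982488817 190.13282806847238 [[ 0.01463708 -0.99987971 -0.00513065]
 [-0.98932925 -0.01373835 -0.14504789]
 [ 0.14495996  0.00719898 -0.98941133]] [  83.97211409  509.75395551 1248.35457011]
side 52.16194899703194 256.87506544890925 193.70145681113482 [[-0.96663759 -0.25587136  0.01190003]
 [-0.20596313  0.74879346 -0.62999011]
 [ 0.15228576 -0.61142309 -0.77651198]] [ 522.66654431  113.45052679 1350.02639814]
[[-1.02974986e-04 -9.49625841e-01 -3.13385946e-01  8.05847327e+01]
 [ 9.99999761e-01  1.16578319e-04 -6.81845336e-04  9.90060424e-02]
 [ 6.84031957e-04 -3.13385941e-01  9.49625602e-01 -1.42641762e+02]
 [ 0.00000000e+00  0.00000000e+00  0.00000000e+00  1.00000000e+00]] 66.36609288340054
```

View pics/top0.png

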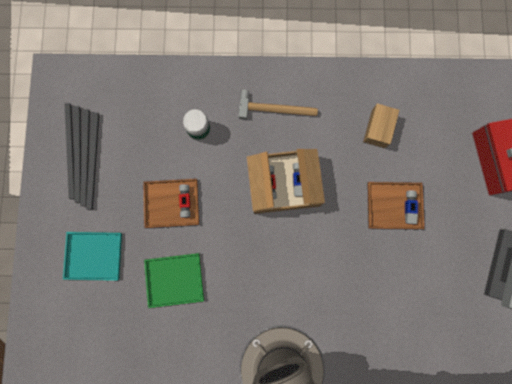

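View pics/side0.png

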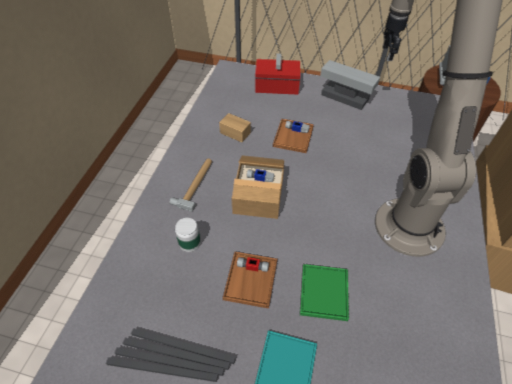

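Top view: carton at (286,182), with the red head at (272,181) under the left flap (+y) and the blue head at (298,180) under the right flap. Candidates for the trays are brown with the red match (172,204), brown with the blue match (396,206), and the look-alikes, green (175,280) and turquoise (93,257). I choose the two brown trays. The heads to take are red (272,181) and blue (298,180) in the carton, not the matches at (185,201) and (411,207).

```bash
cat > h.py <<'E'
import numpy as np, cv2
from cell import telemetry, vision
def cam(n):
    s=telemetry.observe(); c=vision.read_camera(n)
    if n=='wrist':
        T=np.array(c['tool_from_camera']);Re=np.array(s['eef_rot'])
        c['Rw']=Re@T[:3,:3]; c['o']=Re@T[:3,3]+np.array(s['position'])
    else:
        R=np.array(c['R']);c['Rw']=R.T;c['o']=-R.T@np.array(c['t'])
    c['f']=c['img'].shape[0]/2/np.tan(np.radians(c['fovy'])/2)
    return c
def ray(c,p):
    d=c['Rw']@np.array([(p[0]-c['cx'])/c['f'],(p[1]-c['cy'])/c['f'],1]);return d/np.linalg.norm(d)
def onz(c,p,z):
    d=ray(c,p);return c['o']+d*(z-c['o'][2])/d[2]
def proj(c,X):
    q=c['Rw'].T@(np.array(X,float)-c['o']);return np.array([c['cx'],c['cy']])+c['f']*q[:2]/q[2]
def blob(m,k=0):
    n,l,st,ce=cv2.connectedComponentsWithStats(m.astype(np.uint8)); 
    return sorted([(int(st[i,4]),ce[i].round(1).tolist(),st[i,:4].tolist()) for i in range(1,n) if st[i,4]>8],reverse=True)
def masks(img):
    h=cv2.cvtColor(img,cv2.COLOR_BGR2HSV);H,S,V=cv2.split(h)
    return dict(red=((H<6)|(H>174))&(S>160)&(V>60),blue=(H>105)&(H<130)&(S>150)&(V>50),wood=(H>5)&(H<16)&(S>100)&(V>60))
E
python3 - <<'E'
from h import *
c=cam('top');im=c['img'];M=masks(im)
for k in('red','blue'):
    print(k,[(b,onz(c,b[1],30).round().tolist()) for b in blob(M[k])])
for b in blob(M['wood'])[:6]: print('wood',b)
for nm,(x0,x1) in dict(red=(140,205),blue=(362,430)).items():
    m=np.zeros(im.shape[:2],np.uint8);m[172:238,x0:x1]=M['wood'][172:238,x0:x1]
    p=np.argwhere(m)[:,::-1].astype(np.float32)
    r=cv2.minAreaRect(p);print(nm,r,[onz(c,q,18).round(1)[:2].tolist() for q in cv2.boxPoints(r)],onz(c,r[0],18).round(1))
cv2.imwrite('pics/c1.png',cv2.resize(im[135:225,235:335],None,fx=6,fy=6,interpolation=cv2.INTER_CUBIC))
E
```

```text
red [((1109, [502.2, 149.3], [487, 119, 25, 72]), [644.0, -653.0, 30.0]), ((794, [486.8, 161.3], [473, 127, 29, 67]), [606.0, -605.0, 30.0]), ((119, [184.1, 200.2], [179, 193, 11, 15]), [477.0, 294.0, 30.0]), ((30, [273.0, 180.7], [271, 175, 4, 13]), [539.0, 32.0, 30.0])]
blue [((108, [410.7, 206.1], [406, 200, 11, 13]), [469.0, -373.0, 30.0]), ((48, [295.7, 178.4], [294, 172, 6, 13]), [547.0, -35.0, 30.0])]
wood (2149, [168.5, 203.4], [144, 179, 55, 49])
wood (2108, [392.1, 204.8], [368, 182, 56, 47])
wood (86, [1.1, 356.9], [0, 340, 4, 41])
wood (59, [268.1, 182.9], [264, 174, 9, 18])
wood (51, [265.4, 166.9], [262, 158, 7, 19])
wood (19, [269.6, 202.8], [267, 199, 7, 8])
red ((170.46435546875, 202.9112548828125), (45.97624206542969, 55.262229919433594), 86.53176879882812) [[532.5, 426.4], [544.9, 261.0], [407.3, 248.2], [395.1, 411.1]] [469.4 336.6  18. ]
blue ((395.5, 205.0), (46.0, 55.0), 90.0) [[540.7, -252.8], [543.0, -417.2], [405.5, -411.5], [403.2, -249.6]] [ 472.6 -332.8   18. ]
```

View pics/c1.png

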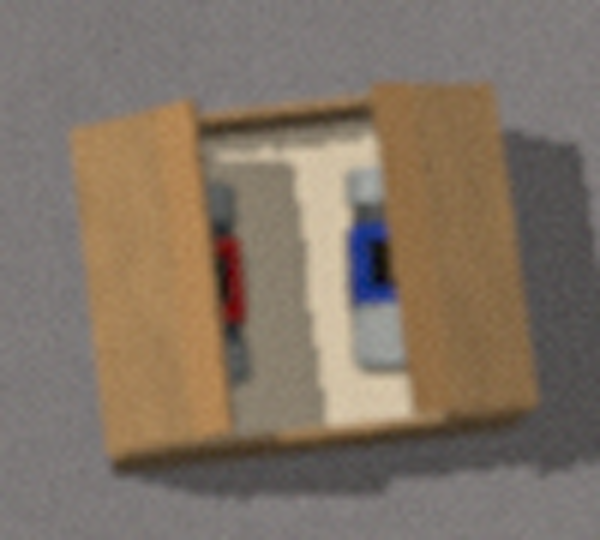

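The crop shows a slightly rotated carton. The left hinge line runs (72,130)-(112,458), the right one (493,85)-(538,402). The free edges are at (190,100)-(230,435) and (375,85)-(415,410). The red block is under the left flap, the blue one under the right.

```bash
python3 - <<'E'
from h import *
c=cam('top')
P=lambda x,y:(x/6+235-.4,y/6+135-.4)
L=[onz(c,P(*q),85)[:2] for q in((72,130),(112,458))];R=[onz(c,P(*q),85)[:2] for q in((493,85),(538,402))]
for nm,q in(('L',L),('R',R)): d=q[0]-q[1];print(nm,np.round(q,1),np.arctan2(d[1],d[0]),np.linalg.norm(d))
C=(sum(L)+sum(R))/4; d=L[0]-L[1]+R[0]-R[1]; a=np.arctan2(d[1],d[0]); e=(sum(L)-sum(R))/2; print('C',C,'yaw',a,'from y',np.arctan2(-e[0],e[1]),np.linalg.norm(e))
for yaw in (a,np.arctan2(-e[0],e[1])):
  ex=np.array([np.cos(yaw),np.sin(yaw),0]);ey=np.array([-ex[1],ex[0],0]);C0=np.array([*C,0])
  for s,q in((1,(210,267)),(-1,(395,250))):
    th=np.arange(.2,1.3,.02)
    X=[proj(c,C0+ey*s*(100-68*np.cos(t))+[0,0,85+68*np.sin(t)]) for t in th]
    err=[x[0]-P(*q)[0] for x in X]; i=np.argmin(np.abs(err));print(s,th[i],err[i],X[i],P(*q), C0+ey*s*(100-68*np.cos(th[i]))+[0,0,85+68*np.sin(th[i])])
E
```

```text
L [[599.4 110.5]
 [442.3  89.1]] 0.1354352992945282 158.5469852755212
R [[ 624.2  -90.7]
 [ 471.6 -110.9]] 0.13129030215941323 153.8964624110343
C [ 5.34400205e+02 -5.09484497e-01] yaw 0.13339364859989897 from y 0.13381433412111446 202.41984179181122
1 0.6599999999999997 -0.04028462488514606 [269.55971538 178.54608719] (269.6, 179.1) [528.24496894  45.35989921 126.69194593]
-1 0.49999999999999983 0.025476979883478634 [300.45881031 175.43271258] (300.43333333333334, 176.26666666666665) [539.76328414 -40.47563861 117.60093663]
1 0.6599999999999997 -0.039405092039430656 [269.56059491 178.55301696] (269.6, 179.1) [528.2256729   45.35730573 126.69194593]
-1 0.49999999999999983 0.024654351840752042 [300.45798769 175.42673111] (300.43333333333334, 176.26666666666665) [539.78009685 -40.4733789  117.60093663]
```

```bash
python3 -m inch '[{"linear":[4.1,-4.3,0],"angular":[0,0,0],"gripper":1},{"linear":[4.1,-4.3,0],"angular":[0,0,0],"gripper":1},{"linear":[4.1,-4.3,0],"angular":[0,0,0],"gripper":1},{"linear":[4.1,-4.3,0],"angular":[0,0,0],"gripper":1},{"linear":[4.1,-4.3,0],"angular":[0,0,0],"gripper":1},{"linear":[4.1,-4.3,0],"angular":[0,0,0],"gripper":1},{"linear":[4.1,-4.3,0],"angular":[0,0,0],"gripper":1},{"linear":[4.1,-4.3,0],"angular":[0,0,0],"gripper":1},{"linear":[4.1,-4.3,0],"angular":[0,0,0],"gripper":1},{"linear":[4.1,-4.3,0],"angular":[0,0,0],"gripper":1},{"linear":[4.1,-4.3,0],"angular":[0,0,0],"gripper":1},{"linear":[4.1,-4.3,0],"angular":[0,0,0],"gripper":1}]' 60
python3 -m inch '[{"linear":[0,0,0],"angular":[0,0,0.128],"gripper":1},{"linear":[0,0,0],"angular":[0.174,0,0],"gripper":1},{"linear":[0,0,0],"angular":[0.174,0,0],"gripper":1},{"linear":[0,0,0],"angular":[0.174,0,0],"gripper":1},{"linear":[0,0,0],"angular":[0,0,0],"gripper":1}]'
cat >> h.py <<'E'
C0=np.array([534.4,-.5,0]);YAW=.133
Rc=np.array([[np.cos(YAW),-np.sin(YAW),0],[np.sin(YAW),np.cos(YAW),0],[0,0,1]])
def go(*pts,frame=(C0,Rc)):
    "print moves (cm, tool axes, fixed orientation) through points given in the carton frame"
    s=telemetry.observe();Re=np.array(s['eef_rot']);p=np.array(s['position']);o,R=frame
    print('t',s['time_s'],'now',(R.T@(p-o)).round(1),'w',s['gripper_width'],'\nR',(R.T@Re).round(3).tolist(),'F',np.round(s['wrist_force'],1))
    for X in pts:
        q=o+R@np.array(X,float);print(X,(Re.T@(q-p)/10).round(2),np.linalg.norm(q-p).round(1));p=q
def arc(side,r,ths,off):
    "points on the flap's inner face at radius r, tip kept off mm inside"
    return [(0,round(float(side*(100-r*np.cos(t)-off*np.sin(t))),1),round(float(85+r*np.sin(t)-off*np.cos(t)),1)) for t in ths]
E
python3 - <<'E'
from h import *
go((0,0,200),(0,0,110),*arc(1,50,[.66,.9,1.2,1.5,1.8,2.1,2.3],14))
E
```

```text
time_s: 1.75
position: [517.1, -25.2, 231.5]
eef_rot: [[0.966, 0.257, 0.001], [0.257, -0.966, -0.0], [0.001, 0.0, -1.0]]
wrist_force: [1.5, -0.4, 0.1]
gripper_width: 0.2
gripper_force: 0.0
time_s: 2.38
position: [516.1, -30.8, 229.4]
eef_rot: [[0.992, 0.107, -0.065], [0.125, -0.86, 0.495], [-0.003, -0.499, -0.866]]
wrist_force: [0.6, 0.8, 0.1]
gripper_width: -0.1
gripper_force: 0.0
t 2.375 now [-22.2 -27.6 229.4] w -0.12182264016976922 
R [[1.0, -0.008, 0.001], [-0.007, -0.866, 0.499], [-0.003, -0.499, -0.866]] F [0.6 0.8 0.1]
(0, 0, 200) [ 2.2  -0.94  3.93] 46.0
(0, 0, 110) [0.03 4.49 7.8 ] 90.0
(0, 51.9, 104.6) [-0.04 -4.23  3.06] 52.2
(0, 58.0, 115.5) [-0.01 -1.07 -0.64] 12.5
(0, 68.8, 126.5) [-0.01 -1.48 -0.41] 15.4
(0, 82.5, 133.9) [-0.01 -1.56  0.04] 15.6
(0, 97.7, 136.9) [-0.01 -1.47  0.5 ] 15.5
(0, 113.2, 135.2) [-0.01 -1.26  0.92] 15.6
(0, 122.9, 131.6) [-0.01 -0.66  0.8 ] 10.3
```

```bash
python3 - <<'E'
from h import *
go((0,0,200),(0,5,110),(0,44,101),(0,53,112),(0,64,120),(0,75,123),(0,89,124.5),(0,102,122),(0,115,115),(0,123,107),(0,90,150),(0,0,200))
E
```

```text
t 2.375 now [-22.2 -27.6 229.4] w -0.12182264016976922 
R [[1.0, -0.008, 0.001], [-0.007, -0.866, 0.499], [-0.003, -0.499, -0.866]] F [0.6 0.8 0.1]
(0, 0, 200) [ 2.2  -0.94  3.93] 46.0
(0, 5, 110) [0.03 4.06 8.05] 90.1
(0, 44, 101) [-0.03 -2.93  2.73] 40.0
(0, 53, 112) [-0.01 -1.33 -0.5 ] 14.2
(0, 64, 120) [-0.01 -1.35 -0.14] 13.6
(0, 75, 123) [-0.01 -1.1   0.29] 11.4
(0, 89, 124.5) [-0.01 -1.29  0.57] 14.1
(0, 102, 122) [-0.01 -1.    0.87] 13.2
(0, 115, 115) [-0.01 -0.78  1.26] 14.8
(0, 123, 107) [-0.   -0.29  1.09] 11.3
(0, 90, 150) [ 0.01  0.71 -5.37] 54.2
(0, 0, 200) [ 0.05  5.3  -8.83] 103.0
```

```bash
python3 -m inch '[{"linear":[2.2,-0.9,3.9],"angular":[0,0,0],"gripper":1},{"linear":[0,2.0,4.0],"angular":[0,0,0],"gripper":1},{"linear":[0,2.0,4.0],"angular":[0,0,0],"gripper":1},{"linear":[0,-1.0,0.9],"angular":[0,0,0],"gripper":1},{"linear":[0,-1.0,0.9],"angular":[0,0,0],"gripper":1},{"linear":[0,-0.9,0.9],"angular":[0,0,0],"gripper":1},{"linear":[0,0,0],"angular":[0,0,0],"gripper":1}]'
python3 - <<'E'
from h import *
go((0,44,101),(0,53,112))
c=cam('side');x,y=proj(c,[530,40,110]).astype(int);cv2.imwrite('pics/s2.png',cv2.resize(c['img'][y-60:y+60,x-70:x+70],None,fx=5,fy=5,interpolation=2))
E
```

```text
time_s: 3.25
position: [529.6, 48.2, 105.8]
eef_rot: [[0.991, 0.118, -0.064], [0.135, -0.859, 0.494], [0.003, -0.498, -0.867]]
wrist_force: [-0.9, -0.3, 0.9]
gripper_width: 0.1
gripper_force: 0.0
t 3.25 now [  1.7  48.9 105.8] w 0.13346177008578006 
R [[1.0, 0.003, 0.002], [0.002, -0.867, 0.498], [0.003, -0.498, -0.867]] F [-0.9 -0.3  0.9]
(0, 44, 101) [-0.18  0.66  0.17] 7.1
(0, 53, 112) [ 0.01 -1.33 -0.51] 14.2
```

View pics/s2.png

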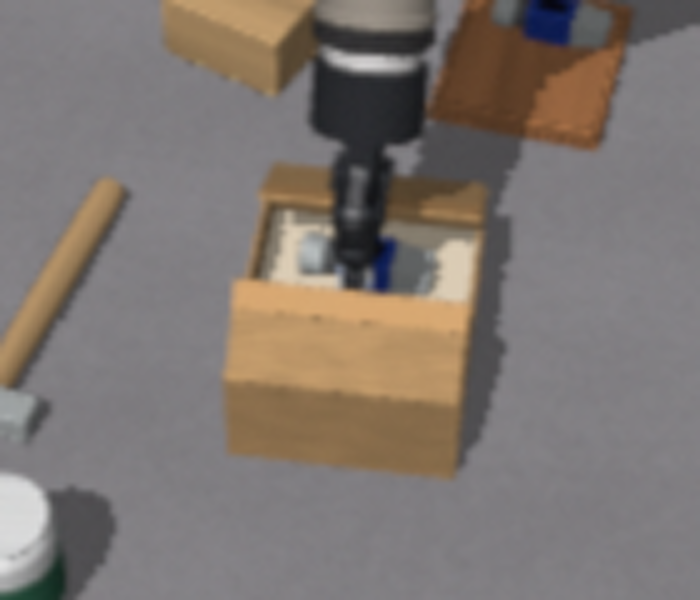

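The fingertip is inside the left flap, its free edge at about (352,290) in the crop, with no contact. Now I swing the flap.

```bash
python3 -m inch '[{"linear":[0,-0.7,-0.4],"angular":[0,0,0],"gripper":1},{"linear":[0,-0.7,-0.1],"angular":[0,0,0],"gripper":1},{"linear":[0,-0.7,0],"angular":[0,0,0],"gripper":1},{"linear":[0,-0.6,0.1],"angular":[0,0,0],"gripper":1},{"linear":[0,-0.5,0.2],"angular":[0,0,0],"gripper":1},{"linear":[0,-0.7,0.3],"angular":[0,0,0],"gripper":1},{"linear":[0,-0.6,0.3],"angular":[0,0,0],"gripper":1},{"linear":[0,-1.0,0.9],"angular":[0,0,0],"gripper":1},{"linear":[0,-0.8,1.25],"angular":[0,0,0],"gripper":1},{"linear":[0,-0.3,1.1],"angular":[0,0,0],"gripper":1},{"linear":[0,0,0],"angular":[0,0,0],"gripper":1},{"linear":[0,0,0],"angular":[0,0,0],"gripper":1}]'
python3 - <<'E'
from h import *
go((0,123,107),(0,90,150),(0,0,200))
c=cam('side');x,y=proj(c,[530,40,110]).astype(int);cv2.imwrite('pics/s3.png',cv2.resize(c['img'][y-60:y+60,x-70:x+70],None,fx=5,fy=5,interpolation=2))
E
```

```text
time_s: 4.8
position: [518.0, 121.4, 104.6]
eef_rot: [[0.991, 0.114, -0.068], [0.133, -0.859, 0.494], [-0.002, -0.499, -0.867]]
wrist_force: [0.3, -0.6, -0.0]
gripper_width: -0.0
gripper_force: 0.0
t 4.8 now [-1.000e-01  1.230e+02  1.046e+02] w -0.006788329746181101 
R [[1.0, -0.0, -0.002], [0.0, -0.867, 0.499], [-0.002, -0.499, -0.867]] F [ 0.3 -0.6 -0. ]
(0, 123, 107) [ 0.01 -0.12 -0.21] 2.4
(0, 90, 150) [-0.01  0.71 -5.37] 54.2
(0, 0, 200) [-0.01  5.31 -8.82] 103.0
```

View pics/s3.png

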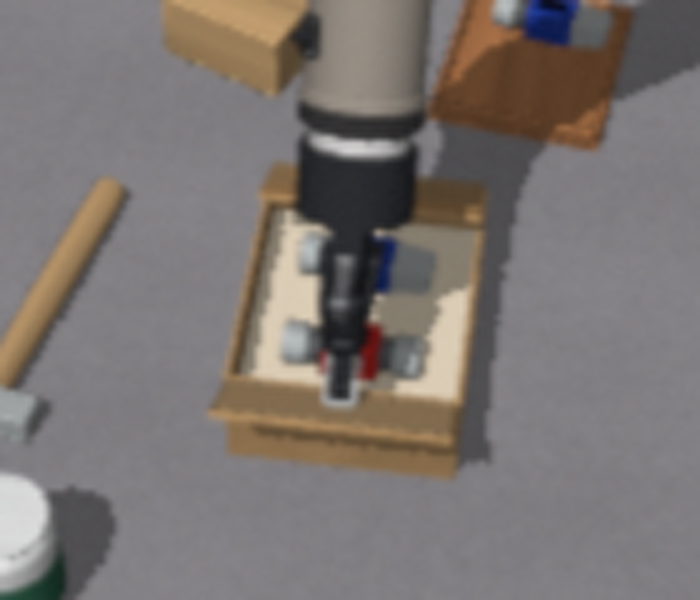

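Left flap is folded well out: its free edge runs about (210,412)-(450,440) in the crop, and both heads are visible. Now the right flap.

```bash
python3 -m inch '[{"linear":[0,0.7,-5.4],"angular":[0,0,0],"gripper":1},{"linear":[0,2.7,-4.4],"angular":[0,0,0],"gripper":1},{"linear":[0,2.7,-4.4],"angular":[0,0,0],"gripper":1},{"linear":[0,0,0],"angular":[-0.175,0,0],"gripper":1},{"linear":[0,0,0],"angular":[-0.175,0,0],"gripper":1},{"linear":[0,0,0],"angular":[-0.175,0,0],"gripper":1},{"linear":[0,0,0],"angular":[-0.175,0,0],"gripper":1},{"linear":[0,0,0],"angular":[-0.175,0,0],"gripper":1},{"linear":[0,0,0],"angular":[-0.175,0,0],"gripper":1},{"linear":[0,0,0],"angular":[-0.175,0,0],"gripper":1},{"linear":[0,0,0],"angular":[0,0,0],"gripper":1}]'
python3 - <<'E'
from h import *
go((0,0,115),(0,-42,93),(0,-50,104.5),(0,-59.5,114),(0,-68,117.5),(0,-79,121),(0,-90,122),(0,-104,119.5),(0,-116,113),(0,-124.5,104.5),(0,-90,150),(0,0,220))
E
```

```text
time_s: 6.22
position: [534.3, 2.0, 195.8]
eef_rot: [[0.99, 0.109, 0.087], [0.139, -0.756, -0.64], [-0.004, 0.646, -0.763]]
wrist_force: [0.4, 0.5, -0.7]
gripper_width: 0.3
gripper_force: 0.0
t 6.225 now [  0.2   2.5 195.8] w 0.27316237202509586 
R [[1.0, 0.007, 0.001], [0.006, -0.763, -0.646], [-0.004, 0.646, -0.763]] F [ 0.4  0.5 -0.7]
(0, 0, 115) [ 0.01 -5.03  6.33] 80.8
(0, -42, 93) [-0.02  1.78  4.39] 47.4
(0, -50, 104.5) [-0.01  1.35 -0.36] 14.0
(0, -59.5, 114) [-0.01  1.34 -0.11] 13.4
(0, -68, 117.5) [-0.01  0.87  0.28] 9.2
(0, -79, 121) [-0.01  1.07  0.44] 11.5
(0, -90, 122) [-0.01  0.9   0.63] 11.0
(0, -104, 119.5) [-0.01  0.91  1.1 ] 14.2
(0, -116, 113) [-0.    0.5   1.27] 13.6
(0, -124.5, 104.5) [-0.   0.1  1.2] 12.0
(0, -90, 150) [ 0.    0.31 -5.7 ] 57.1
(0, 0, 220) [  0.03  -2.35 -11.16] 114.0
```

```bash
python3 -m inch '[{"linear":[0,-2.5,3.2],"angular":[0,0,0],"gripper":1},{"linear":[0,-2.5,3.1],"angular":[0,0,0],"gripper":1},{"linear":[0,0.9,2.2],"angular":[0,0,0],"gripper":1},{"linear":[0,0.9,2.2],"angular":[0,0,0],"gripper":1},{"linear":[0,0.7,-0.2],"angular":[0,0,0],"gripper":1},{"linear":[0,0.65,-0.15],"angular":[0,0,0],"gripper":1},{"linear":[0,0.7,-0.1],"angular":[0,0,0],"gripper":1},{"linear":[0,0.65,0],"angular":[0,0,0],"gripper":1},{"linear":[0,0.85,0.3],"angular":[0,0,0],"gripper":1}]'
python3 -m inch '[{"linear":[0,0.55,0.2],"angular":[0,0,0],"gripper":1},{"linear":[0,0.5,0.2],"angular":[0,0,0],"gripper":1},{"linear":[0,0.9,0.6],"angular":[0,0,0],"gripper":1},{"linear":[0,0.9,1.1],"angular":[0,0,0],"gripper":1},{"linear":[0,0.5,1.3],"angular":[0,0,0],"gripper":1},{"linear":[0,0.1,1.2],"angular":[0,0,0],"gripper":1},{"linear":[0,0,0],"angular":[0,0,0],"gripper":1},{"linear":[0,0,0],"angular":[0,0,0],"gripper":1}]'
python3 - <<'E'
from h import *
go((0,-124,105),(0,-90,150),(0,0,220))
E
python3 -m inch '[{"linear":[0,0.3,-5.7],"angular":[0,0,0],"gripper":1},{"linear":[0,-1.1,-5.5],"angular":[0,0,0],"gripper":1},{"linear":[0,-1.2,-5.6],"angular":[0,0,0],"gripper":1},{"linear":[0,0,0],"angular":[0.175,0,0],"gripper":0},{"linear":[0,0,0],"angular":[0.175,0,0],"gripper":-0.3},{"linear":[0,0,0],"angular":[0.175,0,0],"gripper":-0.3},{"linear":[0,0,0],"angular":[0.175,0,0],"gripper":-0.3},{"linear":[0,0,0],"angular":[0,0,0],"gripper":-0.3}]'
python3 - <<'E'
from h import *
go((0,0,220))
for n in('wrist','top'):
    c=cam(n);cv2.imwrite(f'pics/{n}4.png',c['img']);M=masks(c['img'])
    for k in('red','blue'): print(n,k,[(b,onz(c,b[1],74).round(1).tolist(),(Rc.T@(onz(c,b[1],74)-C0)).round(1)) for b in blob(M[k])][:4])
E
```

```text
time_s: 7.35
position: [545.1, -71.0, 120.1]
eef_rot: [[0.991, 0.101, 0.087], [0.134, -0.757, -0.64], [0.001, 0.646, -0.763]]
wrist_force: [-0.6, 2.1, 0.2]
gripper_width: -0.3
gripper_force: 0.8
time_s: 8.35
position: [551.4, -127.2, 106.2]
eef_rot: [[0.991, 0.102, 0.084], [0.132, -0.756, -0.641], [-0.001, 0.647, -0.763]]
wrist_force: [-0.5, -0.4, -0.1]
gripper_width: 0.1
gripper_force: 0.0
t 8.35 now [   0.  -127.8  106.2] w 0.12577314968700423 
R [[1.0, 0.0, -0.001], [-0.001, -0.763, -0.647], [-0.001, 0.647, -0.763]] F [-0.5 -0.4 -0.1]
(0, -124, 105) [-0.   -0.37 -0.16] 4.0
(0, -90, 150) [-0.01  0.32 -5.63] 56.4
(0, 0, 220) [-1.000e-02 -2.340e+00 -1.116e+01] 114.0
time_s: 9.35
position: [535.6, -8.8, 222.1]
eef_rot: [[0.992, 0.124, 0.001], [0.124, -0.992, -0.003], [0.0, 0.003, -1.0]]
wrist_force: [0.0, -0.2, -0.5]
gripper_width: 55.7
gripper_force: 0.0
t 9.35 now [ 1.000e-01 -8.400e+00  2.221e+02] w 55.65665934070571 
R [[1.0, -0.009, 0.0], [-0.009, -1.0, -0.003], [0.0, 0.003, -1.0]] F [ 0.  -0.2 -0.5]
(0, 0, 220) [-0.02 -0.84  0.21] 8.7
wrist red [((858, [207.7, 173.7], [192, 153,
[... 175 characters left out ...]
84.0, 173.8], [269, 153, 32, 42]), [543.2, -39.2, 74.0], array([  3.6, -39.5,  74. ])), ((152, [507.9, 249.1], [502, 234, 10, 27]), [488.2, -301.3, 74.0], array([ -85.7, -292. ,   74. ]))]
top red [((1113, [502.2, 149.4], [487, 120, 25, 72]), [632.2, -628.1, 74.0], array([  13.7, -635. ,   74. ])), ((803, [486.8, 161.5], [473, 127, 29, 67]), [595.8, -581.5, 74.0], array([ -16.1, -584. ,   74. ])), ((121, [184.2, 200.0], [179, 193, 11, 15]), [472.0, 286.7, 74.0], array([-23.8, 292.9,  74. ])), ((104, [270.4, 181.3], [266, 175, 10, 14]), [529.4, 41.2, 74.0], array([ 0.6, 42. , 74. ]))]
top blue [((91, [410.5, 206.4], [406, 200, 11, 13]), [462.7, -357.2, 74.0], array([-118.4, -344. ,   74. ]))]
```

View pics/wrist4.png

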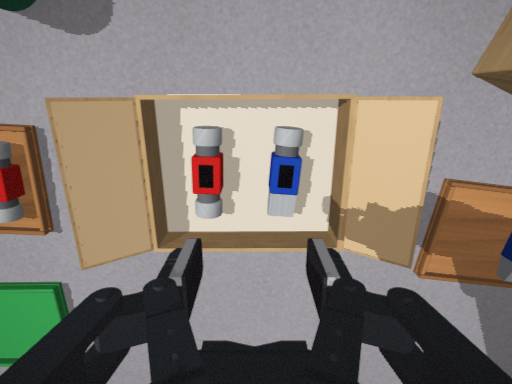

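Wrist view: both flaps are folded out, with free edges near (55,180) and (427,180). Red head is at (208,174), parallel to the carton. Blue is at (284,174), turned about 0.1 rad with the peen end down. I grasp red first.

```bash
python3 -m inch '[{"linear":[0.4,-4.7,0],"angular":[0,0,0],"gripper":-0.3},{"linear":[0,0,5],"angular":[0,0,0],"gripper":-0.3},{"linear":[0,0,5],"angular":[0,0,0],"gripper":-0.3},{"linear":[0,0,4],"angular":[0,0,0],"gripper":-0.3},{"linear":[0,0,2],"angular":[0,0,0],"gripper":-0.3},{"linear":[0,0,1.6],"angular":[0,0,0],"gripper":-0.3},{"linear":[0,0,0],"angular":[0,0,0],"gripper":-0.3}]'
python3 - <<'E'
from h import *
go((4,39,46))
c=cam('wrist')
for th in(2.1,2.2,2.3,2.4,2.5,2.6): print(th,[proj(c,C0+Rc@[0,s*(100-68*np.cos(th)),85+68*np.sin(th)]).round() for s in(1,-1)])
E
python3 -m inch '[{"linear":[0,0,0],"angular":[0,0,0],"gripper":1},{"linear":[0,0,0],"angular":[0,0,0],"gripper":1},{"linear":[0,0,0],"angular":[0,0,0],"gripper":1},{"linear":[0,0,0],"angular":[0,0,0],"gripper":1},{"linear":[0,0,-1],"angular":[0,0,0],"gripper":1},{"linear":[0,0,-3],"angular":[0,0,0],"gripper":1},{"linear":[0,0,-5],"angular":[0,0,0],"gripper":1},{"linear":[0,0,-5],"angular":[0,0,0],"gripper":1}]' 80
python3 - <<'E'
from h import *
c=cam('wrist');cv2.imwrite('pics/wrist5.png',c['img']);go((4,39,200))
C=np.array([469,337,0]);go((0,0,150),(0,30,150),frame=(C,np.eye(3)))
E
```

```text
time_s: 10.32
position: [532.5, 43.5, 44.9]
eef_rot: [[0.991, 0.135, -0.002], [0.135, -0.991, -0.003], [-0.002, 0.003, -1.0]]
wrist_force: [-0.5, -0.3, 0.9]
gripper_width: 55.2
gripper_force: 0.0
t 10.325 now [ 3.9 43.9 44.9] w 55.24475025305348 
R [[1.0, 0.002, -0.002], [0.002, -1.0, -0.003], [-0.002, 0.003, -1.0]] F [-0.5 -0.3  0.9]
(4, 39, 46) [ 0.01  0.49 -0.11] 5.0
2.1 [array([-136.,  480.]), array([1016.,  477.])]
2.2 [array([-140.,  461.]), array([1002.,  459.])]
2.3 [array([-139.,  441.]), array([982., 439.])]
2.4 [array([-135.,  421.]), array([959., 420.])]
2.5 [array([-127.,  402.]), array([933., 401.])]
2.6 [array([-117.,  384.]), array([905., 383.])]
time_s: 11.38
position: [532.3, 42.6, 187.1]
eef_rot: [[0.991, 0.133, -0.001], [0.133, -0.991, -0.003], [-0.002, 0.003, -1.0]]
wrist_force: [1.1, 0.1, -5.0]
gripper_width: 28.7
gripper_force: 79.6
t 11.425 now [  7.6  43.4 194.2] w 28.744961095851913 
R [[1.0, -0.0, 0.009], [-0.0, -1.0, -0.003], [0.009, 0.003, -1.0]] F [2.2 0.8 0.9]
(4, 39, 200) [-0.35  0.44 -0.59] 8.1
t 11.425 now [  67.2 -293.5  194.2] w 28.744961095851913 
R [[0.991, 0.132, 0.009], [0.132, -0.991, -0.002], [0.009, 0.003, -1.0]] F [2.2 0.8 0.9]
(0, 0, 150) [ -2.81 -30.     4.3 ] 304.3
(0, 30, 150) [ 0.4  -2.97 -0.01] 30.0
```

View pics/wrist5.png

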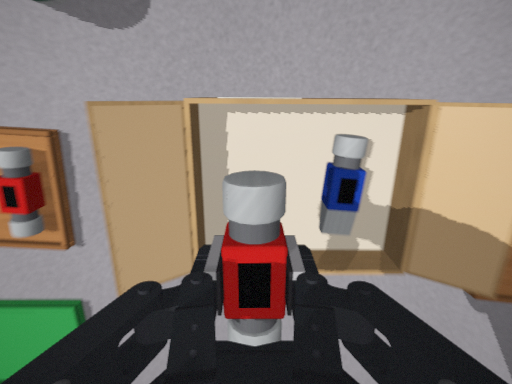

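Red head is held square between the pads at (255,280). Blue is undisturbed at (345,185), and the red match is at (22,190). Carrying it to the red tray.

```bash
python3 -m inch '[{"linear":[-0.4,-3,-0.5],"angular":[0,0,0],"gripper":1},{"linear":[-0.4,-5.5,0],"angular":[0,0,0],"gripper":1},{"linear":[-0.4,-5.5,0],"angular":[0,0,0],"gripper":1},{"linear":[-0.4,-5.5,0],"angular":[0,0,0],"gripper":1},{"linear":[-0.4,-5.5,0],"angular":[0,0,0],"gripper":1},{"linear":[-0.4,-5,0],"angular":[0,0,0],"gripper":1},{"linear":[0,-3,0],"angular":[0,0,0],"gripper":1},{"linear":[0,0,0],"angular":[0,0,0],"gripper":1},{"linear":[0,0,0],"angular":[0,0,0],"gripper":1}]'
python3 - <<'E'
from h import *
c=cam('wrist');cv2.imwrite('pics/wrist6.png',c['img']);go(frame=(np.array([469,337,0]),np.eye(3)))
M=masks(c['img']);print([(b,onz(c,b[1],36).round(1).tolist()) for b in blob(M['red'])][:4])
E
```

```text
time_s: 12.55
position: [465.7, 365.4, 189.3]
eef_rot: [[0.991, 0.132, -0.0], [0.132, -0.991, -0.005], [-0.001, 0.005, -1.0]]
wrist_force: [0.9, -0.5, -5.3]
gripper_width: 28.4
gripper_force: 80.1
t 12.6 now [ -2.9  27.9 189.4] w 28.68358324524662 
R [[0.991, 0.131, 0.0], [0.131, -0.991, -0.005], [-0.001, 0.005, -1.0]] F [ 0.2 -0.5 -4.5]
[((3553, [254.1, 275.4], [221, 223, 67, 96]), [346.2, 348.8, 36.0]), ((936, [320.8, 171.0], [304, 150, 37, 42]), [480.1, 296.7, 36.0])]
```

View pics/wrist6.png

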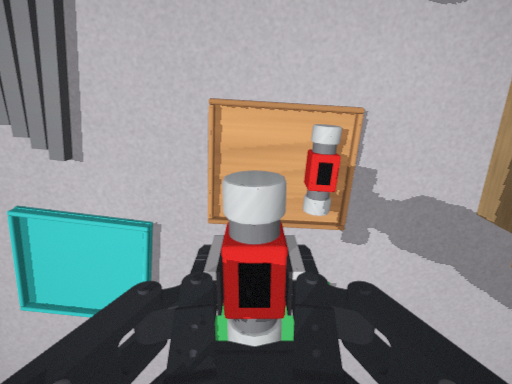

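Wrist view: red tray corners are (210,100), (362,108), (345,230) and (208,224). The match is at right, axis (326,134)-(317,205), and the left half is empty.

```bash
python3 - <<'E'
from h import *
c=cam('wrist')
q=np.array([onz(c,p,18) for p in((210,100),(362,108),(345,230),(208,224))]);C=q.mean(0);C[2]=0
ey=q[0]-q[1]+q[3]-q[2];yaw=np.arctan2(-ey[0],ey[1]);print(q.round(1),C,yaw)
m=onz(c,(326,134),30)-onz(c,(317,205),30);print('match yaw',np.arctan2(m[1],m[0]))
R=np.array([[np.cos(yaw),-np.sin(yaw),0],[np.sin(yaw),np.cos(yaw),0],[0,0,1]])
print('match',(R.T@(onz(c,(321.5,170),30)-C)))
go((0,30,100),(0,30,9),frame=(C,R))
E
```

```text
[[535.  418.7  18. ]
 [547.7 262.7  18. ]
 [409.9 248.6  18. ]
 [396.8 409.3  18. ]] [472.33225461 334.84310385   0.        ] 0.08103525603647134
match yaw 0.0799882462751158
match [  4.64879845 -41.23678114  30.        ]
t 12.65 now [ -3.6  30.4 189.5] w 28.521260355507017 
R [[0.999, 0.05, -0.0], [0.05, -0.999, -0.004], [-0.0, 0.004, -1.0]] F [-0.1 -0.1 -5.3]
(0, 30, 100) [0.36 0.02 8.95] 89.6
(0, 30, 9) [ 0.   -0.04  9.1 ] 91.0
```

```bash
python3 -m inch '[{"linear":[0.4,0,0],"angular":[0,0,0.05],"gripper":1},{"linear":[0,0,5],"angular":[0,0,0],"gripper":1},{"linear":[0,0,5],"angular":[0,0,0],"gripper":1},{"linear":[0,0,4],"angular":[0,0,0],"gripper":1},{"linear":[0,0,2],"angular":[0,0,0],"gripper":1},{"linear":[0,0,1.2],"angular":[0,0,0],"gripper":1},{"linear":[0,0,0.3],"angular":[0,0,0],"gripper":1},{"linear":[0,0,0],"angular":[0,0,0],"gripper":1},{"linear":[0,0,0],"angular":[0,0,0],"gripper":1}]'
```

```text
time_s: 13.78
position: [470.6, 367.2, 15.9]
eef_rot: [[0.997, 0.083, 0.002], [0.083, -0.997, -0.002], [0.002, 0.002, -1.0]]
wrist_force: [-0.5, -0.7, -4.3]
gripper_width: 28.8
gripper_force: 80.0
```

```bash
python3 -m inch '[{"linear":[0,0,0.3],"angular":[0,0,0],"gripper":1},{"linear":[0,0,0.3],"angular":[0,0,0],"gripper":1},{"linear":[0,0,0.2],"angular":[0,0,0],"gripper":1},{"linear":[0,0,0],"angular":[0,0,0],"gripper":1},{"linear":[0,0,0],"angular":[0,0,0],"gripper":1}]'
```

```text
time_s: 14.4
position: [470.1, 366.8, 9.2]
eef_rot: [[0.997, 0.083, 0.001], [0.083, -0.997, -0.003], [0.001, 0.004, -1.0]]
wrist_force: [-6.2, -5.6, 19.7]
gripper_width: 28.7
gripper_force: 83.5
```

Contact with the tray floor. Releasing.

```bash
python3 -m inch '[{"linear":[0,0,-0.1],"angular":[0,0,0],"gripper":0.2},{"linear":[0,0,0],"angular":[0,0,0],"gripper":-0.1},{"linear":[0,0,0],"angular":[0,0,0],"gripper":-0.2},{"linear":[0,0,0],"angular":[0,0,0],"gripper":-0.2},{"linear":[0,0,-1],"angular":[0,0,0],"gripper":-0.2},{"linear":[0,0,-3],"angular":[0,0,0],"gripper":-0.2},{"linear":[0,0,-5],"angular":[0,0,0],"gripper":-0.2},{"linear":[0,0,-5.5],"angular":[0,0,0],"gripper":-0.3},{"linear":[0,0,-5.5],"angular":[0,0,0],"gripper":-0.3},{"linear":[0,0,0],"angular":[0,0,-0.05],"gripper":-0.3}]'
python3 - <<'E'
from h import *
c=cam('wrist');M=masks(c['img'])
for b in blob(M['red'])[:3]: print(b,onz(c,b[1],36).round(1))
c=cam('top');M=masks(c['img'])
for k in('red','blue'): print([(b,onz(c,b[1],36).round(1).tolist()) for b in blob(M[k])][:5])
go((4,-39.5,205),(4,-39.5,46))
E
```

```text
time_s: 15.65
position: [471.8, 369.6, 213.9]
eef_rot: [[0.991, 0.133, 0.008], [0.133, -0.991, 0.003], [0.009, -0.002, -1.0]]
wrist_force: [-0.2, -0.1, -0.6]
gripper_width: 55.7
gripper_force: 0.0
(796, [320.0, 173.1], [305, 154, 33, 39]) [480.  296.3  36. ]
(660, [256.9, 175.1], [244, 155, 27, 39]) [468.2 366.4  36. ]
[((1111, [502.2, 149.2], [487, 120, 25, 72]), [642.3, -650.0, 36.0]), ((791, [486.8, 161.4], [473, 127, 29, 67]), [604.6, -601.9, 36.0]), ((120, [184.2, 199.9], [179, 193, 11, 15]), [476.9, 293.0, 36.0])]
[((105, [410.7, 206.2], [406, 200, 11, 13]), [467.6, -371.3, 36.0]), ((84, [297.9, 178.1], [294, 172, 9, 13]), [546.5, -41.3, 36.0])]
t 15.75 now [-14.9 373.3 209.5] w 55.75063672103795 
R [[1.0, 0.0, 0.002], [0.0, -1.0, -0.002], [0.002, 0.002, -1.0]] F [-0.4  0.2 -0.2]
(4, -39.5, 205) [ 1.88 41.28  0.53] 413.2
(4, -39.5, 46) [-0.04 -0.03 15.9 ] 159.0
```

```bash
python3 -m inch '[{"linear":[0.4,4,0],"angular":[0,0,0],"gripper":-0.3},{"linear":[0.3,5.7,0],"angular":[0,0,0],"gripper":-0.3},{"linear":[0.3,5.7,0],"angular":[0,0,0],"gripper":-0.3},{"linear":[0.3,5.7,0],"angular":[0,0,0],"gripper":-0.3},{"linear":[0.3,5.7,0],"angular":[0,0,0],"gripper":-0.3},{"linear":[0.3,5.7,0],"angular":[0,0,0],"gripper":-0.3},{"linear":[0,5.5,0],"angular":[0,0,0],"gripper":-0.3},{"linear":[0,3.2,0],"angular":[0,0,0],"gripper":-0.3},{"linear":[0,0,0],"angular":[0,0,0],"gripper":-0.3},{"linear":[0,0,0],"angular":[0,0,0],"gripper":-0.3}]'
python3 - <<'E'
from h import *
c=cam('wrist');M=masks(c['img'])['blue'];b=blob(M)[0];X=onz(c,b[1],73);print(b,Rc.T@(X-C0))
x,y,w,h=b[2];print(cv2.minAreaRect(np.argwhere(M[y:y+h,x:x+w])[:,::-1].astype(np.float32)))
for th in(1.9,2.1,2.2,2.3,2.4,2.5): print(th,[proj(c,C0+Rc@[0,s*(100-68*np.cos(th)),85+68*np.sin(th)]).round() for s in(1,-1)])
cv2.imwrite('pics/wrist7.png',c['img'])
q=Rc.T@(X-C0);go((q[0],q[1],205),(q[0],q[1],46))
E
```

```text
time_s: 17.0
position: [542.7, -37.7, 208.5]
eef_rot: [[0.991, 0.133, -0.001], [0.133, -0.991, -0.002], [-0.001, 0.002, -1.0]]
wrist_force: [-0.7, 0.1, -0.0]
gripper_width: 55.5
gripper_force: 0.0
(813, [257.2, 180.8], [242, 159, 32, 44]) [  3.15723992 -41.26299967  73.        ]
((15.178218841552734, 21.71782112121582), (29.154592514038086, 40.99553298950195), 5.710593223571777)
1.9 [array([ 38., 214.]), array([367., 214.])]
2.1 [array([ 27., 211.]), array([381., 211.])]
2.2 [array([ 23., 209.]), array([386., 209.])]
2.3 [array([ 21., 207.]), array([390., 207.])]
2.4 [array([ 19., 205.]), array([394., 205.])]
2.5 [array([ 19., 203.]), array([396., 202.])]
t 17.05 now [  3.4 -37.4 208.7] w 55.76911726711111 
R [[1.0, 0.001, -0.001], [0.001, -1.0, -0.002], [-0.001, 0.002, -1.0]] F [ 0.5  0.3 -0.1]
(np.float64(3.1572399221007053), np.float64(-41.262999672199264), 205) [-0.03  0.38  0.37] 5.3
(np.float64(3.1572399221007053), np.float64(-41.262999672199264), 46) [ 1.00e-02 -3.00e-02  1.59e+01] 159.0
```

View pics/wrist7.png

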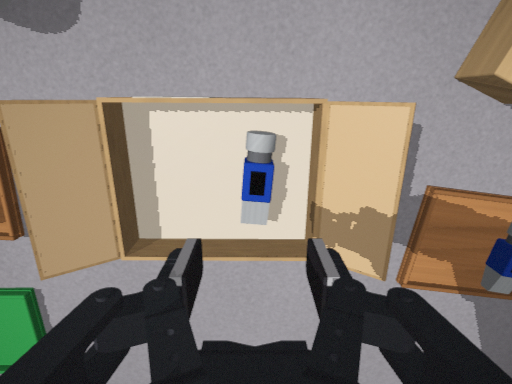

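Wrist view: blue block at (257,181), about 5.7° off the carton axis. The flap edges at about (20,188) and (400,190) mean roughly 2.4 rad on each side. Grasping blue.

```bash
python3 -m inch '[{"linear":[0,0.3,0],"angular":[0,0,0.1],"gripper":-0.3},{"linear":[0,0,5],"angular":[0,0,0],"gripper":-0.3},{"linear":[0,0,5],"angular":[0,0,0],"gripper":-0.3},{"linear":[0,0,3.5],"angular":[0,0,0],"gripper":-0.3},{"linear":[0,0,1.7],"angular":[0,0,0],"gripper":-0.3},{"linear":[0,0,0.9],"angular":[0,0,0],"gripper":-0.3},{"linear":[0,0,0],"angular":[0,0,0],"gripper":-0.3},{"linear":[0,0,0],"angular":[0,0,0],"gripper":-0.3}]'
python3 -m inch '[{"linear":[0,0,0],"angular":[0,0,0],"gripper":1},{"linear":[0,0,0],"angular":[0,0,0],"gripper":1},{"linear":[0,0,0],"angular":[0,0,0],"gripper":1},{"linear":[0,0,0],"angular":[0,0,0],"gripper":1},{"linear":[0,0,-1],"angular":[0,0,0],"gripper":1},{"linear":[0,0,-3],"angular":[0,0,0],"gripper":1},{"linear":[0,0,-5],"angular":[0,0,0],"gripper":1},{"linear":[0,0,-5],"angular":[0,0,0],"gripper":1},{"linear":[0,0,-1],"angular":[0,0,0],"gripper":1}]' 80
python3 - <<'E'
from h import *
go(frame=(np.array([472.6,-333,0]),np.eye(3)))
go((0,30,200),frame=(np.array([472.6,-333,0]),np.eye(3)))
E
```

```text
time_s: 18.05
position: [544.6, -42.0, 49.2]
eef_rot: [[0.999, 0.033, 0.003], [0.033, -0.999, -0.003], [0.002, 0.003, -1.0]]
wrist_force: [0.5, -0.3, -0.7]
gripper_width: 55.7
gripper_force: 0.0
time_s: 19.18
position: [545.2, -41.7, 201.3]
eef_rot: [[0.999, 0.032, 0.006], [0.033, -0.999, -0.003], [0.006, 0.003, -1.0]]
wrist_force: [0.0, 0.1, -5.5]
gripper_width: 28.7
gripper_force: 80.2
t 19.175 now [ 72.6 291.3 201.3] w 28.690960644759343 
R [[0.999, 0.032, 0.006], [0.033, -0.999, -0.003], [0.006, 0.003, -1.0]] F [ 0.   0.1 -5.5]
t 19.175 now [ 72.6 291.3 201.3] w 28.690960644759343 
R [[0.999, 0.032, 0.006], [0.033, -0.999, -0.003], [0.006, 0.003, -1.0]] F [ 0.   0.1 -5.5]
(0, 30, 200) [-8.1  25.88  0.17] 271.2
```

```bash
python3 -m inch '[{"linear":[-1.1,3.5,0],"angular":[0,0,0],"gripper":1},{"linear":[-1.6,5.2,0],"angular":[0,0,0],"gripper":1},{"linear":[-1.6,5.2,0],"angular":[0,0,0],"gripper":1},{"linear":[-1.6,5.2,0],"angular":[0,0,0],"gripper":1},{"linear":[-1.4,4.4,0],"angular":[0,0,0],"gripper":1},{"linear":[-0.8,2.4,0],"angular":[0,0,0],"gripper":1},{"linear":[0,0,0],"angular":[0,0,0],"gripper":1},{"linear":[0,0,0],"angular":[0,0,0],"gripper":1}]'
python3 - <<'E'
from h import *
c=cam('wrist');cv2.imwrite('pics/wrist8.png',c['img'])
E
```

```text
time_s: 20.18
position: [470.5, -301.9, 197.3]
eef_rot: [[0.999, 0.034, -0.002], [0.034, -0.999, -0.001], [-0.002, 0.001, -1.0]]
wrist_force: [-0.3, -0.1, -5.8]
gripper_width: 28.4
gripper_force: 80.2
```

View pics/wrist8.png

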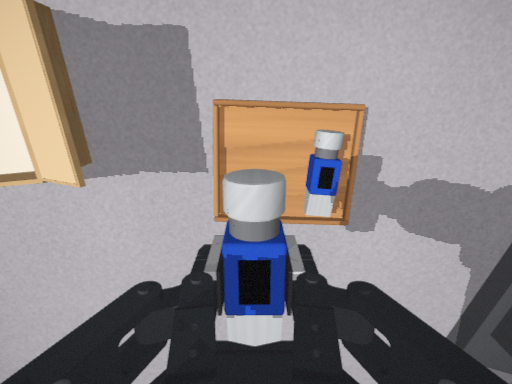

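The blue head is held, round face toward +x. The tray corners are (215,101), (364,106), (349,224) and (214,221). The match axis runs (329,135)-(318,205), and the left half is empty.

```bash
python3 - <<'E'
from h import *
c=cam('wrist')
q=np.array([onz(c,p,18) for p in((215,101),(364,106),(349,224),(214,221))]);C=q.mean(0);C[2]=0
ey=q[0]-q[1]+q[3]-q[2];yaw=np.arctan2(-ey[0],ey[1]);print(C,yaw)
m=onz(c,(329,135),30)-onz(c,(318.5,205),30);print('match yaw',np.arctan2(m[1],m[0]))
R=np.array([[np.cos(yaw),-np.sin(yaw),0],[np.sin(yaw),np.cos(yaw),0],[0,0,1]])
go((0,30,100),(0,30,15),frame=(C,R))
E
```

```text
[ 475.47223397 -336.79829009    0.        ] 0.0060631977599545726
match yaw -0.036608967302107
t 20.275 now [ -4.   35.3 198. ] w 28.662609328647996 
R [[1.0, 0.029, -0.001], [0.029, -1.0, -0.002], [-0.001, 0.002, -1.0]] F [ 0.4  0.7 -5.6]
(0, 30, 100) [0.39 0.52 9.8 ] 98.2
(0, 30, 15) [ 0.01 -0.01  8.5 ] 85.0
```

```bash
python3 -m inch '[{"linear":[0.4,0.4,0],"angular":[0,0,0.05],"gripper":1},{"linear":[0,0,5],"angular":[0,0,0],"gripper":1},{"linear":[0,0,5],"angular":[0,0,0],"gripper":1},{"linear":[0,0,4],"angular":[0,0,0],"gripper":1},{"linear":[0,0,2],"angular":[0,0,0],"gripper":1},{"linear":[0,0,1.2],"angular":[0,0,0],"gripper":1},{"linear":[0,0,0.5],"angular":[0,0,0],"gripper":1},{"linear":[0,0,0],"angular":[0,0,0],"gripper":1},{"linear":[0,0,0],"angular":[0,0,0],"gripper":1}]'
```

```text
time_s: 21.4
position: [476.0, -307.9, 22.7]
eef_rot: [[1.0, -0.017, 0.002], [-0.017, -1.0, -0.004], [0.002, 0.004, -1.0]]
wrist_force: [-0.2, 0.0, -5.2]
gripper_width: 28.7
gripper_force: 80.0
```

```bash
python3 -m inch '[{"linear":[0,0,0.4],"angular":[0,0,0],"gripper":1},{"linear":[0,0,0.3],"angular":[0,0,0],"gripper":1},{"linear":[0,0,0.2],"angular":[0,0,0],"gripper":1},{"linear":[0,0,0],"angular":[0,0,0],"gripper":1},{"linear":[0,0,0],"angular":[0,0,0],"gripper":1}]'
```

```text
time_s: 22.02
position: [475.4, -307.6, 12.8]
eef_rot: [[1.0, -0.017, 0.0], [-0.017, -1.0, -0.003], [0.0, 0.003, -1.0]]
wrist_force: [-0.1, -0.1, -6.0]
gripper_width: 28.5
gripper_force: 80.1
```

```bash
python3 -m inch '[{"linear":[0,0,0.15],"angular":[0,0,0],"gripper":1},{"linear":[0,0,0.1],"angular":[0,0,0],"gripper":1},{"linear":[0,0,0],"angular":[0,0,0],"gripper":1},{"linear":[0,0,0],"angular":[0,0,0],"gripper":1}]'
```

```text
time_s: 22.52
position: [475.5, -307.7, 11.2]
eef_rot: [[1.0, -0.017, 0.001], [-0.017, -1.0, -0.003], [0.001, 0.003, -1.0]]
wrist_force: [-3.6, 1.3, 5.8]
gripper_width: 28.5
gripper_force: 81.8
```

Contact with the tray floor. Releasing and retreating.

```bash
python3 -m inch '[{"linear":[0,0,0],"angular":[0,0,0],"gripper":0.2},{"linear":[0,0,0],"angular":[0,0,0],"gripper":-0.1},{"linear":[0,0,0],"angular":[0,0,0],"gripper":-0.2},{"linear":[0,0,0],"angular":[0,0,0],"gripper":-0.2},{"linear":[0,0,-1],"angular":[0,0,0],"gripper":-0.2},{"linear":[0,0,-3],"angular":[0,0,0],"gripper":-0.2},{"linear":[0,0,-5],"angular":[0,0,0],"gripper":-0.2},{"linear":[0,0,-5.5],"angular":[0,0,0],"gripper":-0.2},{"linear":[0,0,-5.5],"angular":[0,0,0],"gripper":-0.2},{"linear":[0,0,0],"angular":[0,0,0],"gripper":-0.2},{"linear":[0,0,0],"angular":[0,0,0],"gripper":-0.2},{"linear":[0,0,0],"angular":[0,0,0],"gripper":-0.2}]'
python3 - <<'E'
from h import *
a=cam('wrist')['img'];b=cam('top')['img']
c=cam('wrist')
for q in blob(masks(c['img'])['blue'])[:3]: print(q,onz(c,q[1],36).round(1))
cv2.imwrite('pics/f.png',np.hstack([cv2.resize(a,(400,300)),cv2.resize(b[130:250,135:295+150],(400,155))[:,:] if 0 else cv2.resize(b,(400,300))]))
E
```

```text
time_s: 24.02
position: [474.3, -306.4, 208.8]
eef_rot: [[1.0, -0.017, -0.002], [-0.017, -1.0, -0.002], [-0.002, 0.002, -1.0]]
wrist_force: [0.4, -0.3, -0.6]
gripper_width: 51.2
gripper_force: 0.0
(777, [316.1, 172.7], [302, 154, 31, 38]) [ 471.5 -375.5   36. ]
(657, [254.6, 171.4], [242, 153, 26, 37]) [ 474.1 -307.4   36. ]
```

View pics/f.png

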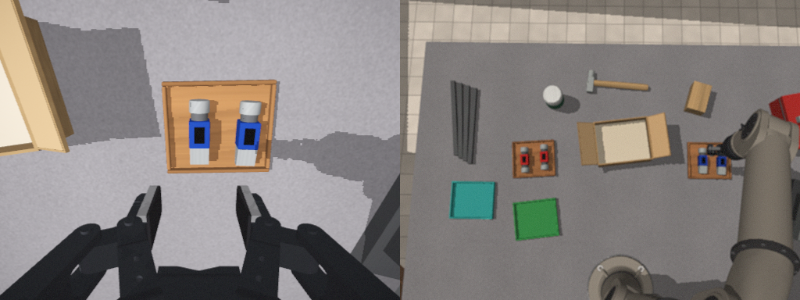

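Both heads lie beside their matches: blue at (200,132) next to (248,132) in the wrist view, red at (525,159) and (544,156) in the top view. The flaps are folded back and the bystanders are in place.

```bash
python3 -c "
from cell import order
print(order.finish_job())"
```

```text
the job is handed in; nothing more can be done
None
```

I handed the job in at about 24 s. At the last look both flaps were folded back to about 2.4 rad, the red and blue heads lay flat and released beside their matches, and the bystanders looked undisturbed; the hand-in returned no verdict.

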